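# Dial open the sample lock-box

## Robot

A 6-joint arm with a two-finger parallel gripper is mounted at the origin on the work surface. World frame = base frame: x ahead of the robot, y to its left, z up, the work surface at z = 0. Lengths are in mm, angles in rad, forces in N, time in s.
With the tool pointing down it reaches from about 325 to 875 mm from the base axis. Payload 4.4 kg.
Tool frame: the origin (TCP) lies on the centre line of the jaws, within the pads' length; the fingertips stand ahead of it and the grasp point (between the pads) lies 6 mm ahead of it (ctrl.tcp_to_tips is the z of the fingertips in the tool frame, in mm); z points along the fingers, y is the direction in which the jaws open and shut (so a half turn about z gives the same grasp; the last joint's range is limited). The gripper opens to 85 mm and grips with 20 to 120 N. Pads are 22 mm wide; open, the fingers measure 114 mm over their backs; the gripper's body (76 mm by 85 mm) begins 54 mm behind the grasp point. The pads swing forward as they close: fully open they stand 13 mm farther back than shut.
Start: joints at [1.183, 0.207, 1.542, -0, 1.393, -0.15], TCP at [134.901, 558.954, 256.282] pointing down, gripper open.
Joint ranges: [-2.73, 2.73], [-0.86, 2.22], [0.23, 2.46], [-1.11, 4.25], [0.08, 2.63], [-2.82, 2.82]. Speed limits (rad/s): [2.79, 2.79, 3.14, 3.14, 3.14, 3.14].

## Interface

Orientations are given as a 3x3 rotation matrix whose columns are the frame's x, y, z axes.
In Python, from plant import ctrl, sensors, optics gives the robot as it stands. Calls block until the motion is done:
- ctrl.move_ptp(position, orientation): joint-space move of the TCP to a pose.
- ctrl.move_l(position, rot=None, vel=150, threshold=None): straight line of the TCP; rot=None keeps the orientation; vel is the mean speed in mm/s. With threshold (N) it stops when the force on the tool has changed by that much, and returns True; else False.
- ctrl.set_joints(angles): joint-space move.
- ctrl.gripper_to(opening, force=None): finger opening in mm; force is the grip in N (None keeps the last); returns when the fingers have stopped.
- ctrl.hold(seconds).
- ctrl.solve_ik(position, orientation): joint angles nearest the present ones, or None.
- sensors.read_state(): the state.
- optics.grab_frame(name): name is "scene" or "top" or "wrist"; returns (picture, depth): 400x640x3 uint8, red, green, blue; 400x640 float32, mm along the optical axis (not along the pixel's ray), 0 where there is no reading.
- optics.camera_params(name): a dict with "mtx" (3x3 intrinsics, pixels), "R" (3x3) and "t" (3): a world point X has camera coordinates R X + t; the wrist camera has in their place "T_tool_cam" (4x4, takes a point from camera to tool coordinates, whose origin is the TCP and whose axes are the flange's). Camera axes: x right, y down, z forward; pixel columns grow to the right and rows downward; lengths in mm; the calibration is good to about 2 mm. A picture is of the moment at which its call begins: read the wrist's pose just before it. camera_params takes no time and is no camera call.
A pose or a line that the arm cannot do raises ctrl.MotionError and nothing moves.
- ctrl.finish_job(): hands the job in, once; it reports no verdict.
The state is a dict: "t": time; "q": joint angles; "qvel": joint speeds; "tau": joint torques, N m; "eef_pos": TCP position; "eef_rot": TCP orientation; "force": force on the tool from outside, world axes, zero at the start; "wrist_torque": the same for the moment, N m; "grip_width": finger opening in mm.
Only numpy, scipy, OpenCV 4.12 (cv2) and the standard library are available. Lean on these libraries where they do the work, as an engineer would, in place of code of your own. Each camera call takes 0.05 s, during which the arm holds its last target.

## Task

Open the sample lock-box on the bench: turn its dial left (anticlockwise) to 17, right to 2, then slowly left again until you feel the latch drop in and check the dial, somewhere between 4 and 12; stop there at once and do not force the dial against the latch. Then pull the drawer out by its handle by at least 80 mm, leave it open, and do not disturb the things around the box.

Things in the scene. Friction and masses are not known exactly. Their poses are not given: they have to be found in the camera images.
- dial (a joint): Angle of the combination dial in rad, growing as it turns left (anticlockwise seen from above); 0 with its broad 0 mark at the index. 40 marks of 0.157 rad: 17 is at 2.67, 2 at 0.31, 4 to 12 at 0.63 to 1.88. It starts between -0.3 and 0.45; no full turns are needed. Numbers must be met within 1 mark; overshooting 17 or 2 and turning back loses the number. It takes 0.04 to 0.18 N m to turn.
- dial_knob (a point): Centre of the black ribbed round knob, 35 mm wide, 26 mm tall, axis vertical, standing on the black dial disc (76 mm wide); the disc's upper face is 13 mm below this point, the box's top face 23 mm below. White marks round the disc: the broad long one is 0, longer ones every 5 and 10, numbers rising clockwise. It turns with the dial; it can be gripped at any yaw and re-gripped.
- dial_ring: Fixed steel ring, 92 mm wide and 4 mm high, round the dial; origin at its centre on the box's top face, axes as the box's. A white index stands on its -x side (towards the drawer front). As the latch drops it first helps the dial on for some 0.08 rad, then the dial runs free for 0.1 rad, then it is checked: the resisting moment climbs by 0.05 N m per 0.01 rad. Stop at 0.15 to 0.25 N m above free running; 0.45 strains the lock.
- cabinet: Pale grey steel lock-box, fixed to the bench, 250 mm deep (x), 250 mm wide (y), 140 mm high; origin at the centre of its underside; the drawer front faces its -x, z up. The dial stands on its top, its axis 60 mm in front (-x) of the centre. Inside, a sprung latch holds the drawer until the lock is dialled, then stays dropped.
- drawer (a joint): How far the drawer is out, in m: 0 shut, 0.15 at its stop; it slides along the box's -x. It has 1 mm of play when locked; unlocked, it takes about 3 N to pull and stays where it is left.
- drawer_handle (a point): Middle of the drawer's bow handle: a level round steel bar, 10 mm thick and 100 mm long along the box's y, 35 mm in front of the drawer front, 26 mm below the box's top face (114 mm above the bench). It moves with the drawer.
- dishes_center (a point): Centre of a stack of five lidded culture dishes beside the box, 92 mm wide, 80 mm tall; loose, leave alone.
- tube_rack_center (a point): Centre of a teal rack of small tubes beside the box, 80 x 110 mm, 70 mm tall; loose, leave alone.
- reagent_center (a point): Centre of an amber reagent bottle beside the box, 68 mm wide, 130 mm tall; loose, leave alone.

How it is judged:
By the outcome, as a careful person would: the job done as asked, in the order asked, and still so for the second after the job is handed in, with the robot touching nothing.
It also fails if it takes over 72 s, if anything falls off the work surface, if the arm or the gripper's body presses on something with over 40 N, if the wrist force passes 120 N, or if a joint passes its speed limit or range.

## Working session

There is one attempt and no reset: what is moved stays moved. The work goes in short steps, each a Python script; the robot and the scene stay as the last script left them, time stands still between calls to the robot, and variables do not carry over. Pictures are saved under pics/ and viewed, and the job is handed in when it is done.

```bash
ls; mkdir -p pics; python3 - <<'E'
from plant import ctrl, sensors, optics
import cv2, numpy as np
s=sensors.read_state(); print({k:np.round(v,3).tolist() for k,v in s.items()}, ctrl.tcp_to_tips)
for n in ("scene","top","wrist"):
    p,d=optics.grab_frame(n); cv2.imwrite(f"pics/a_{n}.png",p[:,:,::-1]); np.save(f"pics/a_{n}.npy",d)
    c=optics.camera_params(n); print(n,{k:np.round(v,3).tolist() for k,v in c.items()})
E
```

```text
pics
{'t': 0.0, 'q': [1.184, 0.207, 1.543, -0.0, 1.393, -0.151], 'qvel': [-0.001, 0.0, -0.001, 0.001, -0.001, -0.001], 'tau': [-0.0, -38.302, -29.16, -0.0, 0.01, -0.0], 'eef_pos': [134.618, 558.282, 255.088], 'eef_rot': [[-0.972, 0.235, -0.001], [0.235, 0.972, -0.002], [0.0, -0.002, -1.0]], 'force': [0.821, -0.477, 0.645], 'wrist_torque': [0.07, 0.027, -0.016], 'grip_width': 85.709} 25.0
scene {'mtx': [[362.828, 0.0, 318.929], [0.0, 362.828, 196.854], [0.0, 0.0, 1.0]], 'R': [[-0.436, 0.9, -0.002], [0.859, 0.415, -0.3], [-0.269, -0.133, -0.954]], 't': [262.657, -502.893, 1107.372]}
top {'mtx': [[477.831, 0.0, 321.03], [0.0, 477.831, 199.661], [0.0, 0.0, 1.0]], 'R': [[-0.008, -1.0, -0.016], [-0.988, 0.01, -0.152], [0.153, 0.014, -0.988]], 't': [40.573, 634.534, 1191.618]}
wrist {'mtx': [[329.416, 0.0, 316.044], [0.0, 329.416, 199.302], [0.0, 0.0, 1.0]], 'T_tool_cam': [[-0.0, -0.957, -0.289, 73.015], [1.0, -0.0, 0.0, -0.13], [-0.0, -0.289, 0.957, -117.228], [0.0, 0.0, 0.0, 1.0]]}
```

View pics/a_scene.png

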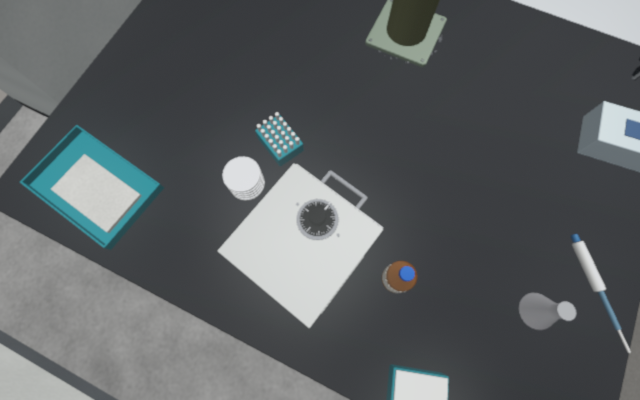

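View pics/a_top.png

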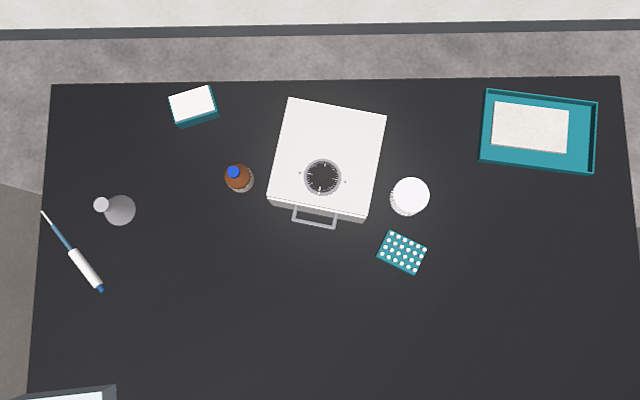

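View pics/a_wrist.png

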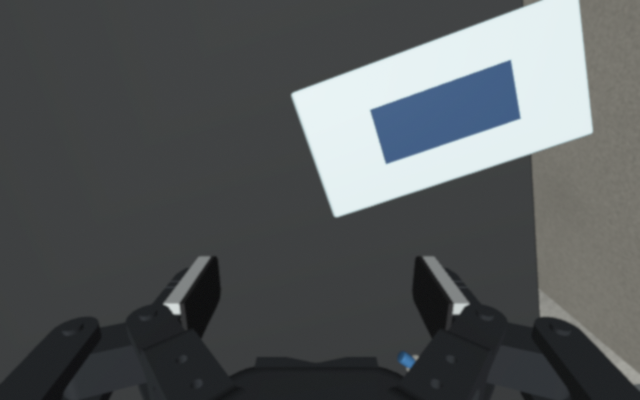

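The top view shows the box's top face with corners near (288,97), (386,115), (368,217) and (267,197). The dial is at (322,176), the handle at (314,217), and the dishes, rack and bottle stand close by. Next I'll compute the box pose from both views.

```bash
cat > h.py <<'E'
from plant import ctrl, sensors, optics
import cv2, numpy as np
def rays(n,uv,st=None):
    c=optics.camera_params(n); K=c["mtx"]; uv=np.atleast_2d(np.array(uv,float))
    d=np.c_[(uv-[K[0,2],K[1,2]])/[K[0,0],K[1,1]],np.ones(len(uv))]
    if n=="wrist":
        T=np.eye(4);T[:3,:3]=st["eef_rot"];T[:3,3]=st["eef_pos"];T=T@np.array(c["T_tool_cam"])
        return T[:3,3], d@T[:3,:3].T
    R=np.array(c["R"]);return -R.T@np.array(c["t"]), d@R
def onplane(n,uv,z,st=None):
    o,d=rays(n,uv,st); return o+d*((z-o[2])/d[:,2])[:,None]
E
python3 - <<'E'
from h import *
for n,thr,seed in (("top",200,(330,130)),("scene",215,(290,270))):
    p=cv2.imread(f"pics/a_{n}.png"); d=np.load(f"pics/a_{n}.npy")
    # height map
    c=optics.camera_params(n)
    K=c["mtx"]; v,u=np.mgrid[:400,:640]
    P=np.dstack([(u-K[0][2])/K[0][0]*d,(v-K[1][2])/K[1][1]*d,d])-np.array(c["t"])
    W=P@np.array(c["R"])
    print("z at seed",W[seed[1],seed[0]])
    m=((abs(W[:,:,2]-140)<12)&(d>0)).astype(np.uint8)
    nl,l=cv2.connectedComponents(m); m=(l==l[seed[1],seed[0]]).astype(np.uint8)
    cs=max(cv2.findContours(m,0,2)[0],key=cv2.contourArea)[:,0]
    w=onplane(n,cs,140)[:,:2].astype(np.float32)
    print(n,cv2.minAreaRect(w))
    # dial: dark pixels in the hull
    g=cv2.cvtColor(p,cv2.COLOR_BGR2GRAY); h=np.zeros_like(m); cv2.fillPoly(h,[cv2.convexHull(cs)],1); h=cv2.erode(h,np.ones((7,7)))
    k=((g<90)&(h>0)).astype(np.uint8); nl,l,st,ce=cv2.connectedComponentsWithStats(k); i=1+st[1:,4].argmax()
    print("dial",st[i],ce[i],onplane(n,ce[i],152))
    np.save(f"pics/W_{n}.npy",W)
E
```

```text
z at seed [794.33318853   9.96603257 138.4028672 ]
top ((728.4337158203125, 18.196121215820312), (249.4775390625, 262.8233642578125), 77.8165054321289)
dial [307 162  31  30 561] [321.69340463 176.73975045] [[674.5194004   31.20849557 152.        ]]
z at seed [798.21448752  28.26383751 140.23217592]
scene ((729.79296875, 18.489212036132812), (249.71690368652344, 258.6949768066406), 77.70038604736328)
dial [302 203  32  32 620] [317.08548387 217.89032258] [[675.92673288  31.55710606 152.        ]]
```

The two views agree to about 1.5 mm: box centre (729,18), yaw −12.2°, dial (675,31). Next I'll check the wrist range for turning in one grip and go above the dial for a close look.

```bash
cat >> h.py <<'E'
def down(yaw): # tool z down; yaw = direction of tool x
    c,s=np.cos(yaw),np.sin(yaw); return np.array([[c,s,0],[s,-c,0],[0,0,-1.]])
E
python3 - <<'E'
from h import *
for y in np.arange(-3,3.2,.5):
    q=ctrl.solve_ik([675,31.4,300],down(y)); print(round(y,2),None if q is None else np.round(q,2))
q=ctrl.solve_ik([675,31.4,300],down(-1.5))
E
```

```text
-3.0 [-0.08  0.39  1.21 -0.    1.53 -1.79]
-2.5 [-0.08  0.39  1.21 -0.    1.53 -2.29]
-2.0 [-0.08  0.39  1.21 -0.    1.53 -2.79]
-1.5 None
-1.0 [-0.08  0.39  1.21 -0.    1.53  2.49]
-0.5 [-0.08  0.39  1.21 -0.    1.53  1.99]
0.0 [-0.08  0.39  1.21 -0.    1.53  1.49]
0.5 [-0.08  0.39  1.21 -0.    1.53  0.99]
1.0 [-0.08  0.39  1.21 -0.    1.53  0.49]
1.5 [-0.08  0.39  1.21 -0.    1.53 -0.01]
2.0 [-0.08  0.39  1.21 -0.    1.53 -0.51]
2.5 [-0.08  0.39  1.21 -0.    1.53 -1.01]
3.0 [-0.08  0.39  1.21 -0.    1.53 -1.51]
```

```bash
python3 - <<'E'
from h import *
ctrl.move_ptp([675,31.4,300],down(0.0))
s=sensors.read_state(); print(s["t"],s["eef_pos"],s["q"])
p,d=optics.grab_frame("wrist"); cv2.imwrite("pics/b_wrist.png",p[:,:,::-1]); np.save("pics/b_wrist.npy",d)
np.savez("pics/b_st.npz",**{k:s[k] for k in("eef_pos","eef_rot","q")})
# q6 move timing
t0=s["t"]; q=np.array(s["q"])
for dq in(.03,-.03):
    q[5]+=dq; ctrl.set_joints(q); s=sensors.read_state(); print(s["t"]-t0,s["q"][5]-q[5],s["wrist_torque"],s["force"]); t0=s["t"]
E
```

```text
2.825 [674.82912913  32.52189742 300.0116545 ] [-7.99300241e-02  3.92941822e-01  1.21383540e+00  3.43028413e-04
  1.53494145e+00  1.48928144e+00]
0.2999999999999998 -0.0006510958606591455 [-0.06504314  0.01121023  0.01545772] [-0.11011444  0.59967577 -0.20693482]
0.25 0.00025435428551578987 [ 0.00674972  0.01171464 -0.03489289] [-0.86261157 -0.64048554 -0.09863115]
```

View pics/b_wrist.png

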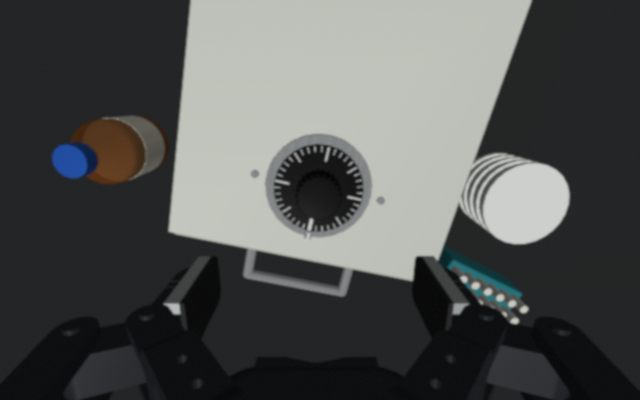

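The wrist view shows the dial at about (318,187), with the broad mark near (310,225) close to the index. I'll enlarge the dial and unwarp it onto the disc plane.

```bash
python3 - <<'E'
from h import *
p=cv2.imread("pics/b_wrist.png"); st=np.load("pics/b_st.npz")
c=cv2.resize(p[125:245,255:385],None,fx=5,fy=5,interpolation=cv2.INTER_CUBIC); cv2.imwrite("pics/b_crop.png",c)
hsv=cv2.cvtColor(p,cv2.COLOR_BGR2HSV); g=hsv[:,:,2]
# ring outer edge: darker than the box top
roi=np.zeros_like(g); cv2.circle(roi,(318,187),75,1,-1)
top=(g>180).astype(np.uint8)
m=((g<170)&(roi>0)).astype(np.uint8); nl,l,s,ce=cv2.connectedComponentsWithStats(m)
i=l[160,275] if l[160,275] else 1+s[1:,4].argmax(); print(s[i])
cs=max(cv2.findContours((l==i).astype(np.uint8),0,2)[0],key=cv2.contourArea)
w=onplane("wrist",cs[:,0],144,st)[:,:2].astype(np.float32)
print("ring",cv2.fitEllipse(w),cv2.minEnclosingCircle(w))
np.savetxt("pics/ringc.txt",[cs[:,0].mean(0)])
d=np.load("pics/b_wrist.npy"); print("depth knob",d[197,320])
E
```

```text
[ 265  134  107  105 8687]
ring ((677.27294921875, 30.483301162719727), (90.65255737304688, 91.1443099975586), 83.130859375) ((676.4264526367188, 30.771060943603516), 46.808406829833984)
depth knob 252.64893
```

View pics/b_crop.png

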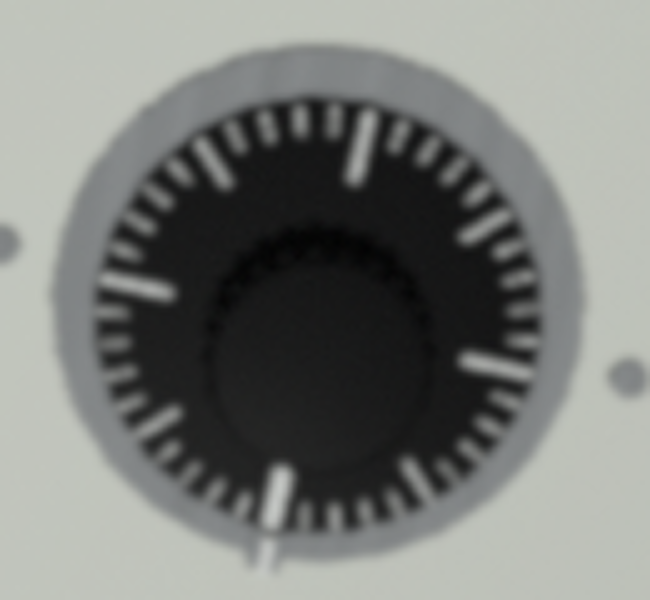

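```bash
cat >> h.py <<'E'
def crop2px(c,x0=255,y0=125,f=5): c=np.array(c,float); return (c+.5)/f-.5+[x0,y0]
E
python3 - <<'E'
from h import *
st=np.load("pics/b_st.npz")
# 0,10,20,30 tick centre lines: inner, outer
ticks={0:[(283,465),(272,528)],10:[(173,293),(104,278)],20:[(354,184),(370,112)],30:[(461,358),(530,373)]}
P={k:onplane("wrist",crop2px(v),150,st)[:,:2] for k,v in ticks.items()}
outer=np.array([P[k][1] for k in P]); print("radii/centre",outer.mean(0))
(c,_,)=[((outer[0]+outer[2])/2+(outer[1]+outer[3])/2)/2,0]
for k in P:
    v=P[k][1]-c; u=P[k][1]-P[k][0]
    print(k,"r",np.hypot(*v).round(1),"ang",np.degrees(np.arctan2(v[1],v[0])).round(1),"line ang",np.degrees(np.arctan2(u[1],u[0])).round(1))
i=onplane("wrist",crop2px([(265,555)]),144,st)[0,:2]
rc=np.array([677,30.6])
for cc in(c,rc): v=i-cc; print("index",np.hypot(*v),np.degrees(np.arctan2(v[1],v[0])))
sc=onplane("wrist",crop2px([(3,243),(629,377)]),140,st)[:,:2]; print("screws",sc.mean(0),np.degrees(np.arctan2(*(sc[0]-sc[1])[::-1])))
kt=onplane("wrist",crop2px([(321,360)]),176,st); print("knob top c",kt)
E
```

```text
radii/centre [676.61615527  30.32354212]
0 r 37.2 ang 167.5 line ang 170.5
10 r 36.8 ang 76.8 line ang 77.4
20 r 36.9 ang -12.7 line ang -11.9
30 r 36.7 ang -102.7 line ang -102.6
index 45.00736877340971 167.83699129238929
index 45.32570912791373 168.28085019678807
screws [676.79667118  30.12196715] 77.63037846259498
knob top c [[678.43753052  30.19165342 176.        ]]
```

The disc marks give a dial start angle of about −0.01 rad. The centre is (676.6,30.3), and the screws, ring and index all agree on a yaw of −12.3°. Now I'll grip the knob.

```bash
python3 - <<'E'
from h import *
ctrl.move_l([676.5,30.5,200],down(0))
print(ctrl.move_l([676.5,30.5,178.5],vel=60,threshold=8))
s0=sensors.read_state()
ctrl.gripper_to(30,force=50)
s=sensors.read_state()
for k in("t","eef_pos","grip_width","q"):print(k,np.round(s[k],3))
for a in(s0,s):print(np.round(a["force"],2),np.round(a["wrist_torque"],3))
p,d=optics.grab_frame("wrist"); cv2.imwrite("pics/c_wrist.png",p[:,:,::-1])
E
```

```text
False
t 5.233
eef_pos [676.679  30.771 179.185]
grip_width 33.242
q [-0.082  0.483  1.34   0.     1.319  1.488]
[0.35 0.01 0.03] [-0.005  0.073 -0.017]
[-0.99  0.96  2.88] [ 0.158  0.161 -0.004]
```

View pics/c_wrist.png

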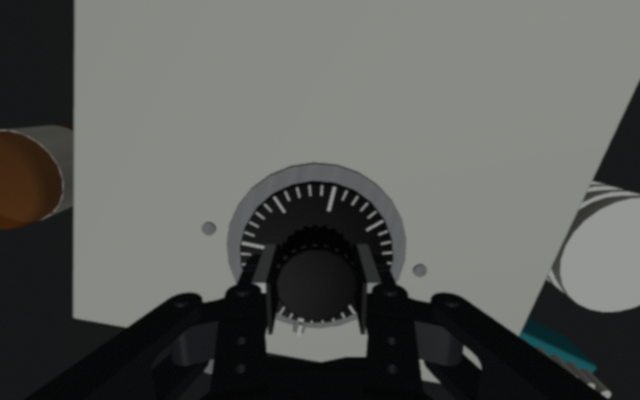

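The grip is firm and centred: side force is about 1 N and the marks are still visible. I'll turn left to 17 in chunks and watch the torque.

```bash
python3 - <<'E'
from h import *
s=sensors.read_state(); q=np.array(s["q"]); q0=q[5]
open("pics/q0.txt","w").write(repr(float(q0)))
def rep():
    s=sensors.read_state(); print(round(s["t"],2),"dq",round(q0-s["q"][5],4),np.round(s["force"],1),np.round(s["wrist_torque"],3),round(s["grip_width"],1))
rep()
for a in(.1,.3,.6,1.0,1.5,2.0):
    q[5]=q0-a; ctrl.set_joints(q); rep()
p,d=optics.grab_frame("wrist"); cv2.imwrite("pics/d_wrist.png",p[:,:,::-1])
E
```

```text
5.28 dq 0.0 [-0.5  1.3  3.1] [ 0.229  0.127 -0.009] 33.0
5.53 dq 0.0977 [-0.4  0.4  2. ] [0.117 0.043 0.017] 33.1
5.84 dq 0.2955 [-0.2  1.4  2.2] [0.208 0.108 0.071] 33.1
6.23 dq 0.5951 [-0.5  1.8  1.4] [ 0.344  0.154 -0.002] 33.3
6.7 dq 0.9956 [-1.2  3.2  2.1] [ 0.545  0.352 -0.011] 33.2
7.25 dq 1.4955 [-3.2  4.2  2.5] [ 0.65   0.517 -0.027] 33.7
7.8 dq 1.9957 [-4.3  4.4  3.9] [ 0.605  0.703 -0.003] 33.6
```

View pics/d_wrist.png

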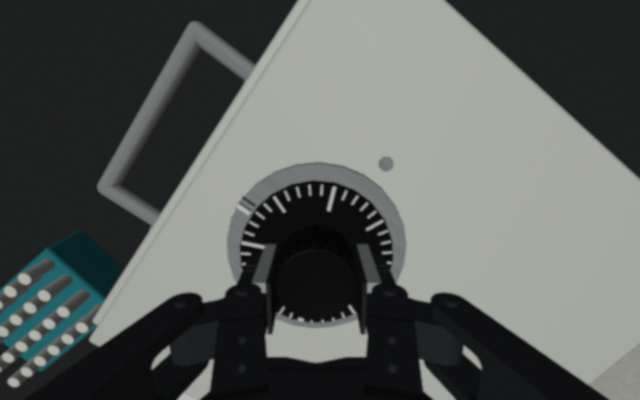

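The marks sit at the same pixels relative to the gripper as before, so there is no slip. The index now lies between the 10 mark (252,245) and the 15 mark (278,204), as expected for about 12.7. I'll carry on to 17.

```bash
cat >> h.py <<'E'
def avg(n=6,dt=.02):
    F=[];T=[];Q=[];A=[]
    for i in range(n):
        s=sensors.read_state();F.append(s["force"]);T.append(s["wrist_torque"]);Q.append(s["q"][5]);A.append(s["tau"][5])
        if i<n-1: ctrl.hold(dt)
    return s["t"],np.mean(F,0),np.mean(T,0),np.mean(Q),np.mean(A),np.std(np.array(T)[:,2])
E
python3 - <<'E'
from h import *
q0=float(open("pics/q0.txt").read())
s=sensors.read_state(); q=np.array(s["q"])
for a in(2.4,2.684):
    q[5]=q0-a; ctrl.set_joints(q); t,F,T,Q,A,sd=avg(); print(round(t,2),round(q0-Q,4),F.round(1),T.round(3),"tau6",round(A,4),round(sd,3))
p,d=optics.grab_frame("wrist"); cv2.imwrite("pics/e_wrist.png",cv2.resize(p[120:340,180:460,::-1],None,fx=2.5,fy=2.5,interpolation=cv2.INTER_CUBIC))
E
```

```text
8.4 2.3957 [-3.3  2.5  2.9] [ 0.337  0.513 -0.06 ] tau6 -0.0607 0.036
8.86 2.6801 [-4.2  1.5  3.6] [ 0.19   0.717 -0.053] tau6 -0.0431 0.026
```

View pics/e_wrist.png

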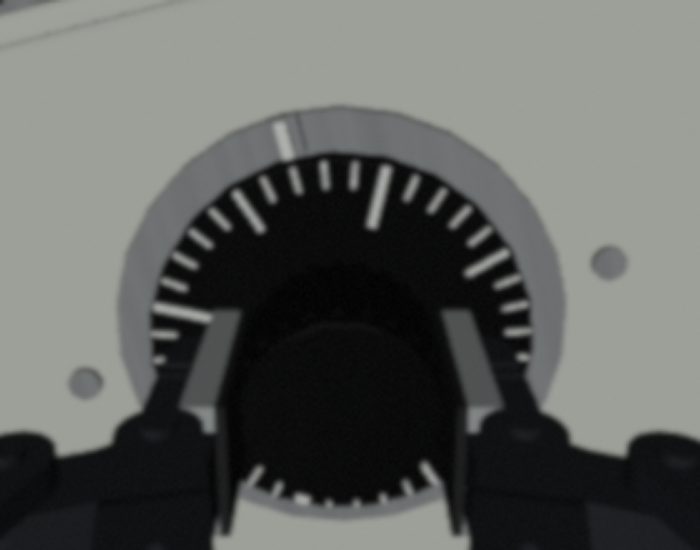

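The index at (285,140) stands on the second mark after the long 15 mark, so the dial is at 17. Next I'll turn right to 2.

```bash
python3 - <<'E'
from h import *
q0=float(open("pics/q0.txt").read())
s=sensors.read_state(); q=np.array(s["q"])
for a in(2.0,1.2,0.6,0.322):
    q[5]=q0-a; ctrl.set_joints(q); t,F,T,Q,A,sd=avg(4); print(round(t,2),round(q0-Q,4),F.round(1),T.round(3),"tau6",round(A,4),round(sd,3))
p,d=optics.grab_frame("wrist"); cv2.imwrite("pics/f_wrist.png",cv2.resize(p[120:340,180:460,::-1],None,fx=2.5,fy=2.5,interpolation=cv2.INTER_CUBIC))
E
```

```text
9.65 2.0006 [-2.5  3.   2.7] [ 0.439  0.41  -0.085] tau6 -0.0549 0.045
10.48 1.2015 [0.7 3.6 1.2] [ 0.58  -0.117  0.038] tau6 0.0383 0.021
11.16 0.602 [ 4.1  3.5 -1. ] [ 0.545 -0.658 -0.021] tau6 -0.0447 0.027
11.58 0.3238 [ 4.3  2.5 -1.4] [ 0.517 -0.715 -0.068] tau6 -0.0237 0.005
```

View pics/f_wrist.png

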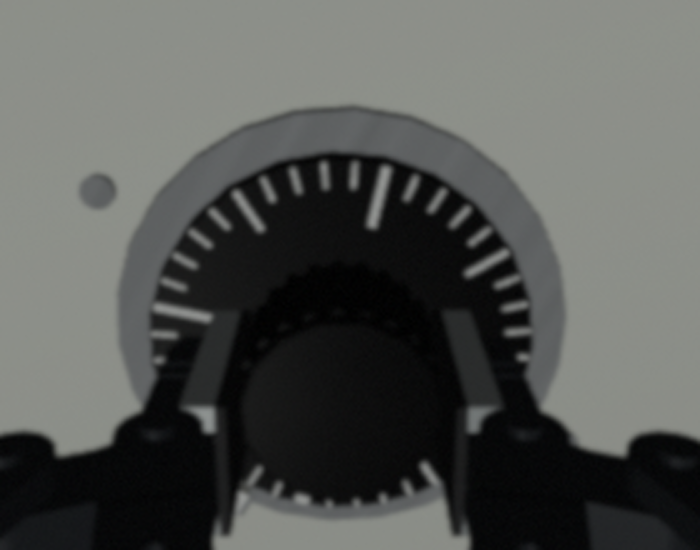

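The index at (243,500) lines up with the second mark past the broad 0, so the dial is at 2. Now slowly left in small steps, watching the resisting moment.

```bash
cat > slow.py <<'E'
from h import *
import sys
q0=float(open("pics/q0.txt").read()); step=float(sys.argv[1]); amax=float(sys.argv[2]); lim=float(sys.argv[3])
s=sensors.read_state(); q=np.array(s["q"]); a=float(sys.argv[4]) if len(sys.argv)>4 else q0-q[5]
B=[]; L=[]
while a<amax-1e-6:
    a+=step; q[5]=q0-a; ctrl.set_joints(q); t,F,T,Q,A,sd=avg(4,.015)
    r=-(T[2]+A)/2; base=np.median(B[-12:]) if len(B)>3 else 0.05
    L.append(f"{a:.3f}:{q0-Q:.4f},{-T[2]:.3f},{-A:.3f}")
    if r-base>lim: print("STOP",base); break
    B.append(r)
print(round(t,2),F.round(1)); print("\n".join("  ".join(L[i:i+4]) for i in range(0,len(L),4)))
E
python3 slow.py 0.025 0.75 0.09 0.322
```

```text
17.03 [1.3 4.4 0.5]
0.347:0.3476,-0.075,-0.044  0.372:0.3717,-0.038,-0.041  0.397:0.3964,-0.026,-0.022  0.422:0.4214,-0.043,-0.036
0.447:0.4464,-0.080,-0.068  0.472:0.4714,-0.081,-0.065  0.497:0.4963,-0.062,-0.049  0.522:0.5213,-0.035,-0.040
0.547:0.5463,-0.052,-0.035  0.572:0.5713,-0.046,-0.031  0.597:0.5967,-0.065,-0.041  0.622:0.6217,-0.087,-0.057
0.647:0.6467,-0.033,-0.055  0.672:0.6717,-0.051,-0.066  0.697:0.6967,-0.083,-0.068  0.722:0.7217,-0.063,-0.054
0.747:0.7467,-0.065,-0.069  0.772:0.7717,-0.084,-0.060
```

```bash
sed -i 's/else 0.05/else -0.05/' slow.py; python3 slow.py 0.025 1.3 0.08 0.772
```

```text
23.63 [-0.5  5.6  1.3]
0.797:0.7964,-0.067,-0.049  0.822:0.8213,-0.039,-0.040  0.847:0.8463,-0.039,-0.029  0.872:0.8714,-0.066,-0.044
0.897:0.8964,-0.078,-0.074  0.922:0.9214,-0.111,-0.070  0.947:0.9463,-0.049,-0.054  0.972:0.9716,-0.061,-0.054
0.997:0.9967,-0.069,-0.071  1.022:1.0217,-0.072,-0.063  1.047:1.0466,-0.045,-0.056  1.072:1.0716,-0.053,-0.050
1.097:1.0966,-0.062,-0.048  1.122:1.1217,-0.067,-0.058  1.147:1.1467,-0.046,-0.066  1.172:1.1718,-0.119,-0.105
1.197:1.1969,-0.154,-0.133  1.222:1.2220,-0.213,-0.210  1.247:1.2470,-0.217,-0.199  1.272:1.2719,-0.179,-0.152
1.297:1.2967,-0.080,-0.064  1.322:1.3216,-0.031,-0.021
```

The moment dips by 0.15 between 1.15 and 1.28, so the latch has dropped. I'll go on in 0.01 rad steps against a fixed baseline of −0.057.

```bash
sed -i 's/^    r=.*/    r=-(T[2]+A)\/2; base=-0.057/' slow.py; python3 slow.py 0.01 1.5 0.145 1.322
```

```text
STOP -0.057
27.23 [-1.1  4.4  2. ]
1.332:1.3317,-0.032,-0.024  1.342:1.3420,-0.031,-0.024  1.352:1.3521,-0.018,-0.023  1.362:1.3621,-0.039,-0.023
1.372:1.3721,-0.024,-0.023  1.382:1.3821,-0.037,-0.023  1.392:1.3921,-0.053,-0.023  1.402:1.4021,-0.021,-0.021
1.412:1.4120,-0.022,-0.005  1.422:1.4220,0.017,0.023  1.432:1.4320,0.030,0.059  1.442:1.4422,0.083,0.099
```

```bash
python3 slow.py 0.012 1.45 0.5 1.442; python3 - <<'E'
from h import *
t,F,T,Q,A,sd=avg(8); print(t,T,A)
p,d=optics.grab_frame("wrist"); cv2.imwrite("pics/g_wrist.png",cv2.resize(p[120:340,180:460,::-1],None,fx=2.5,fy=2.5,interpolation=cv2.INTER_CUBIC))
E
```

```text
27.53 [-0.4  4.6  2.1]
1.454:1.4545,0.137,0.155
27.65 [ 0.78904666  0.06638311 -0.14282416] -0.15175076841842383
```

View pics/g_wrist.png

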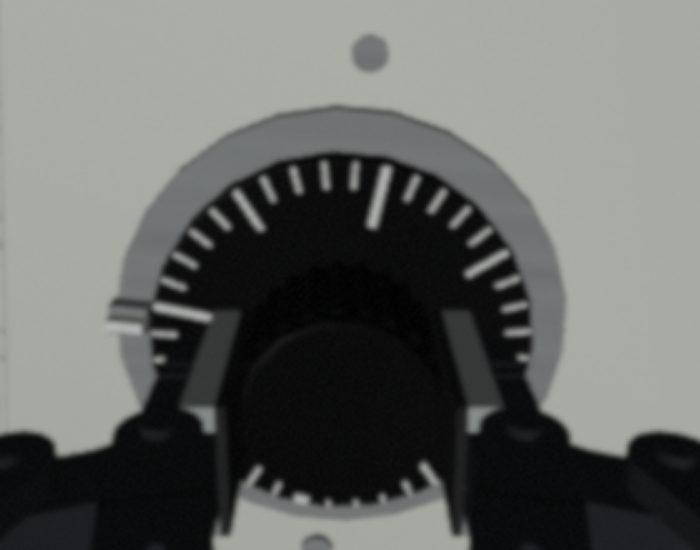

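The dial stands just short of 9 and the moment is 0.17 to 0.20 N m above free running, so I stop there. I'll release the knob, and first check the handle position in the earlier wrist image.

```bash
python3 - <<'E'
from h import *
st=np.load("pics/b_st.npz"); p=cv2.imread("pics/b_wrist.png"); g=cv2.cvtColor(p,6)
roi=g[240:305,225:375]; nl,l,s,ce=cv2.connectedComponentsWithStats(((roi>75)&(roi<150)).astype(np.uint8)); 
cv2.imwrite("pics/h_crop.png",cv2.resize(roi,None,fx=4,fy=4))
yaw=np.radians(-12.3); X=np.array([np.cos(yaw),np.sin(yaw)]); H=np.array([676.6,30.3])-100*X; print("pred",H)
b=onplane("wrist",[(247,272),(348,291)],114,st); print(b,b.mean(0),np.degrees(np.arctan2(*(b[0]-b[1])[:2][::-1])))
W=np.load("pics/W_top.npy"); pts=W.reshape(-1,3); q=(pts[:,:2]-H); lx=q@X; ly=q@np.array([-X[1],X[0]])
m=(abs(lx)<14)&(abs(ly)<35)&(pts[:,2]>90)&(pts[:,2]<135); print("top depth bar",m.sum(),np.median(pts[m],0),np.median(lx[m]))
E
```

```text
pred [578.89544256  51.60303863]
[[578.32215135 102.89673301 114.        ]
 [556.16033141  -1.82895167 114.        ]] [567.24124138  50.53389067 114.        ] 78.05147133309572
top depth bar 81 [569.41850601  53.64218734 117.23693298] -10.277901197119538
```

View pics/h_crop.png

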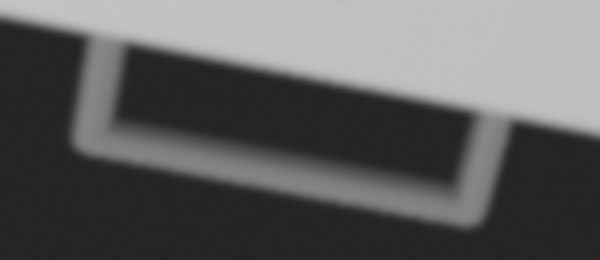

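```bash
python3 - <<'E'
from h import *
ctrl.gripper_to(70); p=sensors.read_state()["eef_pos"]; ctrl.move_l([p[0],p[1],250],vel=200)
s=sensors.read_state(); print(s["t"],s["eef_pos"],s["q"])
ctrl.move_ptp([579,51.6,230],down(np.radians(-12.3+90)))
s=sensors.read_state(); print(s["t"],s["eef_pos"],s["q"])
im,d=optics.grab_frame("wrist"); cv2.imwrite("pics/i_wrist.png",im[:,:,::-1]); np.savez("pics/i_st.npz",**{k:s[k] for k in("eef_pos","eef_rot","q")})
E
```

```text
28.65 [676.1945805   30.56133386 250.04840028] [-8.29235304e-02  4.24939604e-01  1.27195694e+00  9.16268066e-04
  1.44483271e+00  3.33675078e-02]
29.1417 [577.07951044  51.90218413 227.59668335] [-5.95424657e-02  2.42566514e-01  1.55880180e+00 -1.74052278e-04
  1.34432661e+00  1.54540077e-01]
```

View pics/i_wrist.png

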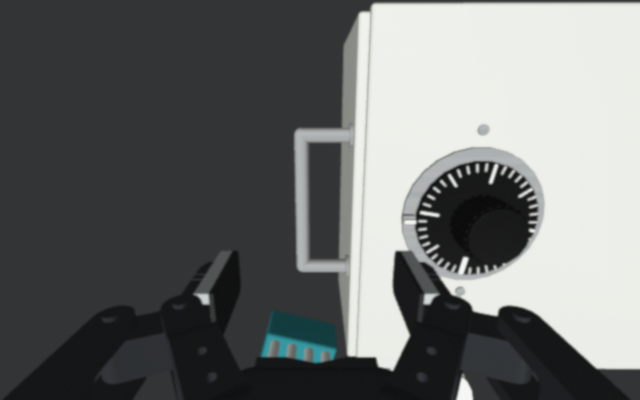

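The bar lies about 10 mm further out than predicted, because the drawer's front panel stands proud of the box. I'll measure it in this view, where the bar runs from (300,133) to (303,266).

```bash
python3 - <<'E'
from h import *
st=np.load("pics/i_st.npz"); im=cv2.imread("pics/i_wrist.png"); g=cv2.cvtColor(im,6)
uv=[]
for r in range(150,252,4):
    row=g[r,280:335].astype(float); on=np.where(row>100)[0]; on=on[on<40]; uv.append(((on.min()+on.max())/2+280,r,on.max()-on.min()+1))
uv=np.array(uv); print(np.median(uv[:,2]))
P=onplane("wrist",uv[:,:2],114,st)[:,:2]; (vx,vy,x0,y0)=cv2.fitLine(P.astype(np.float32),2,0,.01,.01).ravel()
e=onplane("wrist",[(300,134),(303,267)],114,st)[:,:2]; print("ends",e,e.mean(0),np.hypot(*(e[0]-e[1])),np.degrees(np.arctan2(vy,vx)))
yaw=np.radians(-12.3); X=np.array([np.cos(yaw),np.sin(yaw)]); D=np.array([676.6,30.3])
print("bar dist from dial along -x",-(P-D)@X)
f=onplane("wrist",[(364,133),(355,266),(350,133),(347,266)],114,st)[:,:2]; print("front dist",-(f-D)@X)
E
```

```text
13.0
ends [[577.28560019 103.88111091]
 [556.41402057   3.68307311]] [566.84981038  53.78209201] 102.34876459846814 77.94794
bar dist from dial along -x [112.50945155 112.54637302 112.58355622 112.62100393 112.30347955
 112.340192   112.37716843 112.4144117  112.45192471 112.48971039
 112.52777175 112.56611179 112.60473359 112.27661183 112.31444769
 112.3525647  112.39096601 112.05713448 112.09471409 112.13257717
 112.17072693 112.20916664 112.24789962 112.28692924 112.32625891
 112.36589212]
front dist [68.56269405 71.21176896 78.21225648 77.44444654]
```

All three views put the bar at about (567,53), with the 35 mm gap as stated. I'll go in with a narrow opening, grip and pull.

```bash
python3 - <<'E'
from h import *
R=down(np.radians(-12.3+90)); B=np.array([567.3,52.8])
def rep(m):
    s=sensors.read_state(); print(m,round(s["t"],2),s["eef_pos"].round(1),np.round(s["force"],1),round(s["grip_width"],1)); return s
ctrl.gripper_to(27,force=40)
ctrl.move_l([*B,190],R,vel=120); ctrl.hold(.2); rep("above")
hit=ctrl.move_l([*B,126],R,vel=50,threshold=7); s=rep(f"down {hit}")
if not hit:
    ctrl.gripper_to(5); s=rep("grip")
im,d=optics.grab_frame("wrist"); cv2.imwrite("pics/j_wrist.png",im[:,:,::-1])
E
```

```text
above 30.38 [568.3  52.7 191.2] [ 0.3 -0.4  0.4] 27.1
down False 31.81 [567.7  52.8 126.5] [0.3 0.6 1. ] 26.9
grip 32.11 [566.4  53.1 126.4] [-4.8  0.7  5.2] 8.5
```

View pics/j_wrist.png

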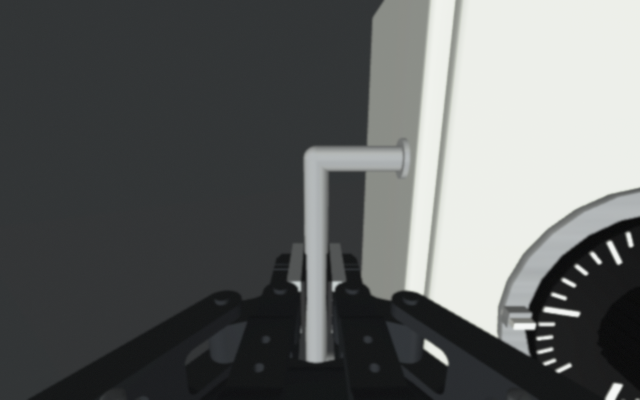

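The bar at column 316 sits between the pads (8.5 mm opening) and the fingers are clear of the front. I'll start with a short pull under a force limit, then go on to about 100 mm.

```bash
python3 - <<'E'
from h import *
yaw=np.radians(-12.3); X=np.array([np.cos(yaw),np.sin(yaw),0])
s=sensors.read_state(); p0=s["eef_pos"].copy()
def rep(m):
    s=sensors.read_state(); print(m,round(s["t"],2),round(-(s["eef_pos"]-p0)@X,1),s["eef_pos"].round(1),np.round(s["force"],1),round(s["grip_width"],1)); return s
h=ctrl.move_l(p0-15*X,vel=30,threshold=15); rep(h)
if not h:
    h=ctrl.move_l(p0-105*X,vel=60,threshold=18); rep(h); ctrl.hold(.2); rep("")
im,d=optics.grab_frame("wrist"); cv2.imwrite("pics/k_wrist.png",im[:,:,::-1])
im,d=optics.grab_frame("scene"); cv2.imwrite("pics/k_scene.png",im[:,:,::-1])
E
```

```text
False 32.84 15.6 [551.2  56.4 126.5] [0.2 0.1 1.5] 8.3
False 34.49 105.2 [463.5  75.4 126.5] [ 1.  -1.4  1.7] 8.0
 34.69 105.2 [463.5  75.4 126.4] [-0.6 -1.4  2.1] 8.3
```

View pics/k_scene.png

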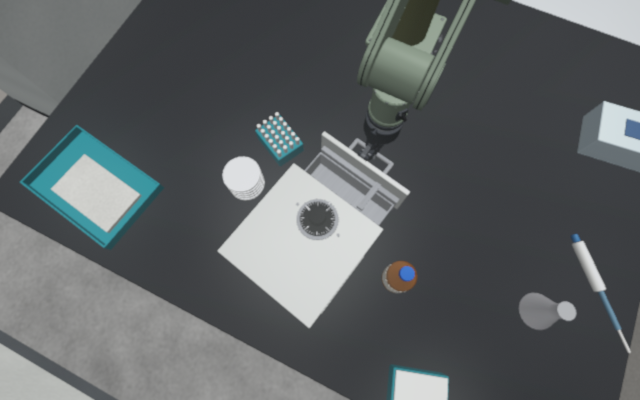

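The drawer is open, with its front near (363,170), and the rack, dishes and bottle are where they were. I'll release, back off upward and check.

```bash
python3 - <<'E'
from h import *
ctrl.gripper_to(27); p=sensors.read_state()["eef_pos"]
ctrl.move_l([p[0],p[1],230],vel=100); ctrl.move_ptp([p[0]-110,p[1]+20,300],sensors.read_state()["eef_rot"]); ctrl.hold(.3)
s=sensors.read_state(); print(s["t"],s["eef_pos"],s["force"])
a={n:cv2.imread(f"pics/a_{n}.png") for n in("top","scene")}
for n in a:
    im,d=optics.grab_frame(n); im=np.ascontiguousarray(im[:,:,::-1]); cv2.imwrite(f"pics/l_{n}.png",im); np.save(f"pics/l_{n}.npy",d)
    # shifts of bystanders by template match
    B={"top":{"bottle":(220,160,38,38),"dishes":(388,174,46,46),"rack":(372,226,60,52)},"scene":{"bottle":(380,258,40,38),"dishes":(220,156,48,46),"rack":(252,110,54,54)}}[n]
    for k,(x,y,w,h) in B.items():
        r=cv2.matchTemplate(im[y-8:y+h+8,x-8:x+w+8],a[n][y:y+h,x:x+w],cv2.TM_CCOEFF_NORMED); _,v,_,l=cv2.minMaxLoc(r); print(n,k,v,np.array(l)-8)
E
```

```text
37.1833 [354.00722175  95.43160901 299.02158846] [ 0.66031215 -0.7562358   0.77641828]
top bottle 0.9996355175971985 [0 0]
top dishes 0.9999654293060303 [0 0]
top rack 0.9997841715812683 [0 0]
scene bottle 0.9997801184654236 [0 0]
scene dishes 0.9999708533287048 [0 0]
scene rack 0.9997121691703796 [0 0]
```

View pics/l_top.png

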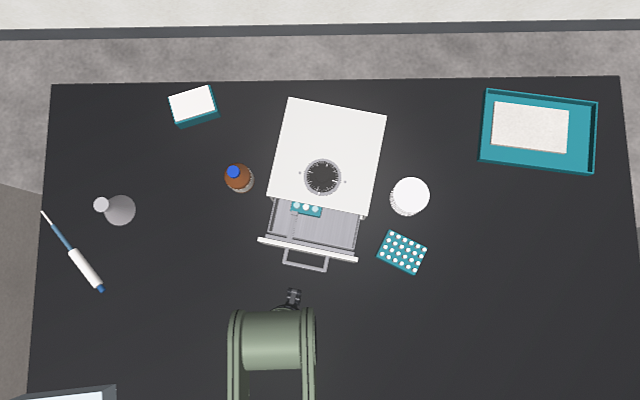

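The top view shows the handle now at (305,267), where it was at about (314,224). That fits a drawer about 100 mm out, and the gripper is clear of everything.

```bash
python3 -c "
from h import *
print(onplane('top',[(314,223),(305,267)],114)); print(ctrl.finish_job())"
```

```text
[[567.38549807  51.4103458  114.        ]
 [461.21633349  73.69900533 114.        ]]
the job is handed in; nothing more can be done
None
```

The lock-box is open, the drawer is about 105 mm out, and I handed the job in at about 37 s of the 72 s allowed. The interface gave no verdict.

- **Dialling:** I turned the dial in one grip: left to 17, right to 2, then slowly left. Wrist pictures at 17 and 2 showed the right marks at the index and no slip.
- **Latch:** It dropped in at about 1.15–1.28 rad, and the check began near 1.41. I stopped at 1.45 rad, just past 9, with the resisting moment 0.17–0.20 N m above free running. That range depends on which baseline is used, −0.025 or −0.057 N m. Both were readings at rest, because I could not read the moment while the dial turned.
- **Drawer:** I gripped the handle and pulled 105 mm with only a few newtons at the wrist. After release the top view showed the handle had moved about 108 mm.
- **Things around the box:** Bottle, dishes and rack had shifted 0 pixels in both fixed cameras. The gripper was clear of everything at the end.

One check disagreed: the handle lay about 12 mm further out than I worked out from the box's dimensions, because the drawer's front panel stands proud. I used the position measured in the images.

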